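# Fit the hand nut that locks the vial carousel

## Robot

A 6-joint arm with a two-finger parallel gripper is mounted at the origin on the work surface. World frame = base frame: x ahead of the robot, y to its left, z up, the work surface at z = 0. Lengths are in mm, angles in rad, forces in N, time in s.
With the tool pointing down it reaches from about 225 to 725 mm from the base axis. Payload 3.1 kg.
Tool frame: the origin (TCP) lies on the centre line of the jaws, within the pads' length; the fingertips stand 8 mm ahead of it and the grasp point (between the pads) lies 11 mm behind it (robot.tip_extent is the distance from the TCP to the fingertips, in mm); z points along the fingers, y is the line along which they close (so a half turn about z gives the same grasp; the last joint's range is limited). The gripper opens to 85 mm and grips with 20 to 120 N. Pads are 22 mm wide; open, the fingers measure 114 mm over their backs; the gripper's body (76 mm by 85 mm) begins 54 mm behind the grasp point. The pads swing forward as they close: fully open they stand 13 mm farther back than shut.
Start: joints at [1.009, 0.048, 0.099, 1.622, 0, 1.443], TCP at [220.675, 476.361, 239.312] pointing down, gripper open.
Joint ranges: [-2.91, 2.91], [-0.99, 1.94], [-1.21, 1.42], [-2.12, 2.29], [-1.49, 1.47], [-3.14, 3.14]. Speed limits (rad/s): [2.79, 2.79, 3.14, 3.14, 3.14, 3.14].

## Interface

Orientations are given as a rotation vector (axis times angle).
In Python, from bench import robot, camera, get_calibration, telemetry gives the robot as it stands. Calls block until the motion is done:
- robot.move_to(position, orientation): joint-space move of the TCP to a pose.
- robot.move_l(position, velocity=150, frame=None, threshold=None): straight line of the TCP; frame=None keeps the orientation; velocity is the mean speed in mm/s. With threshold (N) it stops when the force on the tool has changed by that much, and returns True; else False.
- robot.move_joints(angles): joint-space move.
- robot.grip(opening, grip_force=None): finger opening in mm; grip_force is the grip in N (None keeps the last); returns when the fingers have stopped.
- robot.dwell(seconds).
- robot.ik(position, orientation): joint angles nearest the present ones, or None.
- camera(name): name is "side" or "top"; returns (picture, depth): 480x640x3 uint8, blue, green, red; 480x640 float32, mm along the optical axis (not along the pixel's ray), 0 where there is no reading.
- get_calibration(name): a dict with "mtx" (3x3 intrinsics, pixels), "origin" and "orientation" of the camera in the world. Camera axes: x right, y down, z forward; pixel columns grow to the right and rows downward; lengths in mm; the calibration is good to about 2 mm. A picture is of the moment at which its call begins. get_calibration takes no time and is no camera call.
A pose or a line that the arm cannot do raises robot.PlanningError and nothing moves.
- robot.finish_job(): hands the job in; it is judged then, once.
Readings, each from a call of its own:
- telemetry.current_clock(): time.
- telemetry.current_qpos(): joint angles.
- telemetry.current_joint_vel(): joint speeds.
- telemetry.current_joint_torque(): joint torques, N m.
- telemetry.current_tcp_pos(): TCP position.
- telemetry.current_orientation(): TCP orientation.
- telemetry.current_force(): force on the tool from outside, world axes, zero at the start.
- telemetry.current_torque(): the same for the moment, N m.
- telemetry.current_gripper_width(): finger opening in mm.
- telemetry.current_gripper_force(): force on a finger pad.
Only numpy, scipy, OpenCV 4.12 (cv2) and the standard library are available. Lean on these libraries where they do the work, as an engineer would, in place of code of your own. Each camera call takes 0.05 s, during which the arm holds its last target. There are 200 camera calls.

## Task

One of the two hexagonal hand nuts on the bench, the blue or the white, fits the T-shaped stud in the middle of the vial carousel; find out which by trying them. Set the one that fits all the way down over the stud and give it a quarter turn so that the stud's crossbar locks it. Leave the other nut standing flat on the bench, and do not knock over the small amber bottle.

Things in the scene. Friction and masses are not known exactly. Their poses are not given: they have to be found in the camera images.
- stud (a point): Fixed T-stud in the middle of a fixed vial carousel (white, 204 mm across; vials on it reach 68 mm above the bench, 74 to 88 mm from the axis). This point is on the stud axis at the seat (hub 44 mm across), 65 mm above the bench. A 9 mm post carries a crossbar 34 mm long, 9 mm thick, underside 12 mm and top 21 mm above the seat. x along the crossbar, z up.
- nut_blue_center (a point): Centre, 17 mm above the underside, of the loose blue hexagonal nut: 34 mm high, 52 mm across flats, about 120 g, an open ring with a slotted 8 mm floor. x along the slot, z up; two flats face along y. Lowered with x along the crossbar, either way round, the fitting nut reaches the seat (4 mm play) and turns 90 degrees either way to lock; the other stops on the bar, 21 mm higher.
- nut_white_center (a point): Centre, 17 mm above the underside, of the loose white hexagonal nut: same shape, size, mass and axes as the blue one, but a slot of another length. The nut whose slot is too short for the crossbar does not fit; which one that is has to be tried, or seen from above. Both nuts start upright on the bench.
- amber_bottle: Loose amber glass bottle, 72 mm across, 150 mm high, black cap, a bystander; origin at the centre of its underside, z up.
There are look-alikes about, which are no part of the job. Of the things like the part that bears nut_white_center, leave any that is pink; of the rest the smaller one is meant. Leave any purple look-alike of the part that bears stud alone.

How it is judged (in metres and radians):
At the end, for the whole second after the job is handed in: The fitting nut is down on the seat (within 10 mm of the stud axis, at most 4 mm above seated height, within 10 degrees of upright), its slot turned 60 degrees or more from the crossbar; the other nut stands on the bench within 10 degrees of upright, centre below 25 mm (((horizontal distance between nut_blue_center and stud below 0.01 m and z of nut_blue_center in the frame of stud below 0.021 m and angle between the x axis of nut_blue_center and the x axis of stud, either way round above 1.05 rad and height (world z) of nut_white_center below 0.025 m) or (horizontal distance between nut_white_center and stud below 0.01 m and z of nut_white_center in the frame of stud below 0.021 m and angle between the x axis of nut_white_center and the x axis of stud, either way round above 1.05 rad and height (world z) of nut_blue_center below 0.025 m)) and angle between each of nut_blue_center, nut_white_center's own z axis and vertical below 0.17 rad); the robot touches nothing.
It fails at once if the amber bottle is knocked over (angle between amber_bottle's own z axis and vertical above 0.5 rad).
It also fails if it takes over 67 s, if anything falls off the work surface, if the arm or the gripper's body presses on something with over 40 N, if the wrist force passes 120 N, or if a joint passes its speed limit or range.

## Working session

There is one attempt and no reset: what is moved stays moved. The work goes in short steps, each a Python script; the robot and the scene stay as the last script left them, time stands still between calls to the robot, and variables do not carry over. Pictures are saved under pics/ and viewed, at most 10 in all, crops included, and the job is handed in when it is done.

```bash
mkdir -p pics
python3 - <<'E'
from bench import robot,camera,get_calibration,telemetry
import cv2,numpy as np
for n in("top","side"):
    p,d=camera(n);cv2.imwrite(f"pics/{n}0.png",p);np.save(f"pics/{n}0.npy",d);print(n,get_calibration(n))
print(telemetry.current_clock(),telemetry.current_orientation())
E
```

```text
top {'mtx': array([[513.45632674,   0.        , 316.25227151],
       [  0.        , 513.45632674, 242.83795973],
       [  0.        ,   0.        ,   1.        ]]), 'origin': array([ 385.79307524, -125.87319494, 1107.27331156]), 'orientation': array([-2.20929096,  2.15325285, -0.06646946])}
side {'mtx': array([[468.02286104,   0.        , 314.62506768],
       [  0.        , 468.02286104, 247.10727429],
       [  0.        ,   0.        ,   1.        ]]), 'origin': array([ 275.06974575, -809.71381884,  726.98250394]), 'orientation': array([-2.3218474 ,  0.25976322, -0.1375622 ])}
0.1 [-0.67595579 -3.06727846  0.00312615]
```

View pics/top0.png

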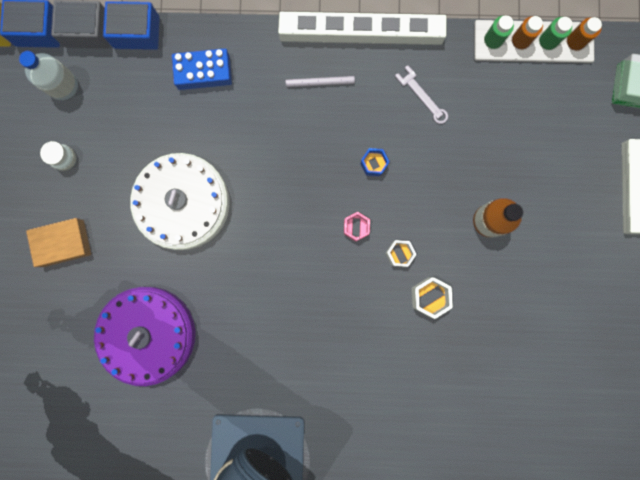

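View pics/side0.png

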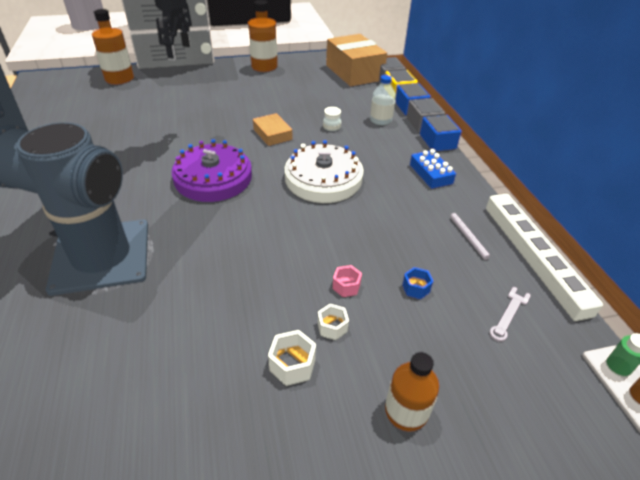

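The top view shows the white carousel with its stud at about (176,199), the blue nut at (375,162) and the small white nut at (402,254). The larger white nut, the pink nut and the purple carousel are look-alikes. The bottle is at (500,215). I'll enlarge the three parts.

Run:
```python
import cv2,numpy as np
p=cv2.imread("pics/top0.png")
o=[]
for u,v in((176,199),(375,162),(402,254)):
    c=p[v-16:v+17,u-16:u+17]; o.append(cv2.resize(c,(264,264),interpolation=cv2.INTER_CUBIC))
cv2.imwrite("pics/crop0.png",np.hstack(o))
d=np.load("pics/top0.npy")
for u,v in((176,199),(375,162),(402,254)): print(d[v-2:v+3,u-2:u+3].round())
```

```text
[[1036. 1043. 1050. 1050. 1053.]
 [1035. 1043. 1048. 1053. 1053.]
 [1040. 1049. 1050. 1054. 1051.]
 [1054. 1056. 1052. 1053. 1050.]
 [1055. 1050. 1053. 1051. 1055.]]
[[1120. 1120. 1120. 1119. 1117.]
 [1122. 1122. 1123. 1122. 1122.]
 [1121. 1125. 1121. 1124. 1122.]
 [1117. 1124. 1119. 1120. 1120.]
 [1115. 1118.    0. 1118. 1121.]]
[[1106. 1102. 1108. 1108. 1101.]
 [1104. 1104. 1105. 1108. 1104.]
 [1105. 1105. 1106. 1106. 1107.]
 [1105. 1104. 1102. 1111. 1108.]
 [1107. 1106. 1108. 1105. 1106.]]
```

View pics/crop0.png

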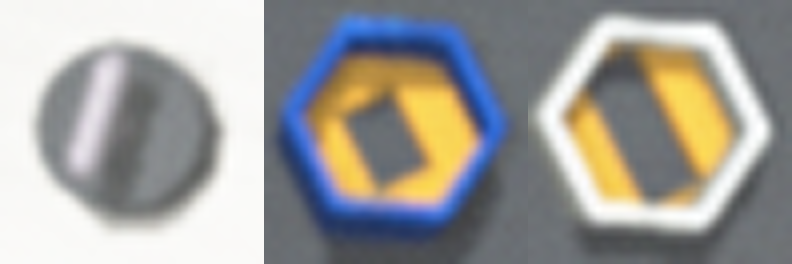

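Seen from above, the white nut's slot spans nearly the whole ring and the blue nut's is short, so the white one should fit. Next I'll compute the poses.

```bash
cat > h.py <<'E'
import numpy as np,cv2
from scipy.spatial.transform import Rotation as R
from bench import robot,camera,get_calibration,telemetry as t
def px2w(n,u,v,z):
    c=get_calibration(n);r=R.from_rotvec(c["orientation"]).as_matrix()@np.linalg.inv(c["mtx"])@[u,v,1]
    return c["origin"]+r*(z-c["origin"][2])/r[2]
def w2px(n,p):
    c=get_calibration(n);q=c["mtx"]@R.from_rotvec(c["orientation"]).as_matrix().T@(np.array(p)-c["origin"])
    return q[:2]/q[2]
def down(yaw): # tool down, tool y axis at world angle yaw
    y=np.array([np.cos(yaw),np.sin(yaw),0]);z=np.array([0,0,-1.])
    return R.from_matrix(np.c_[np.cross(y,z),y,z]).as_rotvec()
E
python3 - <<'E'
from h import *
def w(crop,u0,v0,z): return np.array([px2w("top",(a+.5)/8-.5+u0-16,(b+.5)/8-.5+v0-16,z) for a,b in crop])
n=w([(12,115),(72,15),(194,22),(242,130),(177,228),(64,220)],402,254,34)[:,:2]
print("nut c",n.mean(0));e=lambda d:np.degrees(np.arctan2(d[1],d[0]))
print("edges",[round(e(n[(i+1)%6]-n[i]),1) for i in range(6)], [np.linalg.norm(n[(i+1)%6]-n[i]).round(1) for i in range(6)])
s=w([(111,58),(80,168)],176,199,86)[:,:2];print("bar",s.mean(0),e(s[1]-s[0]),np.linalg.norm(s[1]-s[0]))
print("hub",w([(125,126)],176,199,65)); 
p=cv2.imread("pics/top0.png")
# subpixel: nut outline
m=(p[238:271,386:419].min(2)>165).astype(np.uint8)
c=max(cv2.findContours(m,0,1)[0],key=cv2.contourArea);(a,b),r=cv2.minEnclosingCircle(c);M=cv2.moments(cv2.convexHull(c))
print("contour c",px2w("top",386+M['m10']/M['m00'],238+M['m01']/M['m00'],34),r)
# hub: non-white blob on carousel
m=(p[183:216,160:193].min(2)<200).astype(np.uint8)
c=max(cv2.findContours(m,0,1)[0],key=cv2.contourArea);x,y,ww,hh=cv2.boundingRect(c);print(x,y,ww,hh)
for z in(34,):pass
y0=np.radians(e(s[1]-s[0]));print(w2px("top",list(s.mean(0))+[86]))
g=n.mean(0)
for yw in (np.radians(-55),):
  pass
for k in range(12):
    q=robot.ik([*g,60],down(k*np.pi/6)); q2=robot.ik([*s.mean(0),150],down(k*np.pi/6));print(k*30,None if q is None else q[[5]] if hasattr(q,'shape') else q[5],None if q2 is None else q2[5])
E
```

```text
nut c [ 444.60627017 -293.66676779]
edges [np.float64(-29.8), np.float64(-91.8), np.float64(-155.3), np.float64(147.5), np.float64(87.4), np.float64(27.3)] [np.float64(30.7), np.float64(31.9), np.float64(30.8), np.float64(30.9), np.float64(29.5), np.float64(30.5)]
bar [542.85479671 177.74725931] 166.89688524500278 28.819021588983396
hub [[542.89709451 176.25723013  65.        ]]
contour c [ 444.29189011 -293.07587306   34.        ] 14.318441390991211
4 5 24 23
[171.50177614 196.68119756]
0 [0.86118168] 1.7698366286111167
30 [0.3375829] 1.2462378530128184
60 [-0.18601587] 0.7226390774145193
90 [-0.70961465] 0.19904030181622057
120 [-1.23321342] -0.32455847378207814
150 [-1.7568122] -0.8481572493803773
180 [-2.28041097] -1.371756024978676
210 [-2.80400975] -1.8953548005769745
240 [2.95557678] -2.418953576175273
270 [2.43197801] -2.9425523517735725
300 [1.90837923] 2.817034179807715
330 [1.38478046] 2.2934354042094167
```

Run:
```python
from h import *
y=np.radians(117.5)
g=[444.5,-293.3]
robot.move_to([*g,110],down(y))
robot.grip(75)
print(robot.move_l([*g,15],velocity=100,threshold=15))
robot.grip(40,grip_force=50)
print(t.current_gripper_width(),t.current_gripper_force(),t.current_tcp_pos())
robot.move_l([*g,190],velocity=150)
print(t.current_gripper_width(),t.current_clock(),t.current_force())
p,d=camera("side");cv2.imwrite("pics/s1.png",p)
u,v=w2px("side",[*g,180]).astype(int);print(u,v)
cv2.imwrite("pics/s1c.png",cv2.resize(p[v-60:v+60,u-80:u+80],(640,480)))
```

```text
False
50.94029812703592 54.40958797931671 [ 445.35348168 -294.02481749   16.24332823]
51.05390329297726 5.975 [ 0.0618369   0.31544869 -0.99740203]
336 260
```

View pics/s1c.png

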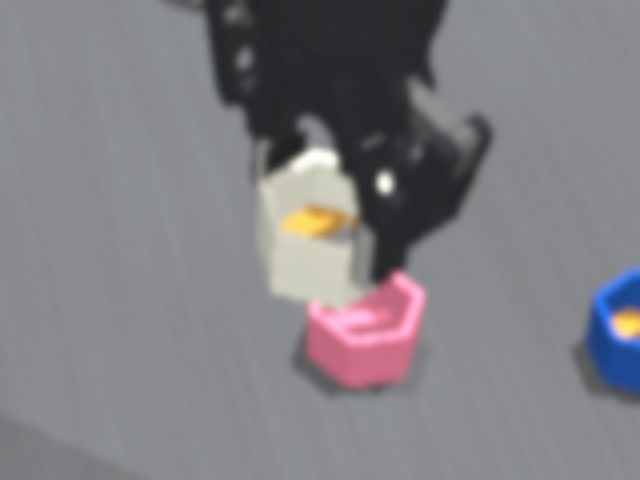

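The white nut is held upright between the jaws. Next I'll go above the stud and take one look from the side.

Run:
```python
from h import *
y=np.radians(77);g=[542.9,177]
robot.move_to([*g,190],down(y))
robot.move_l([*g,125],velocity=120)
print(t.current_gripper_width(),t.current_tcp_pos(),t.current_force(),t.current_clock())
p,d=camera("side");cv2.imwrite("pics/s2.png",p)
u,v=w2px("side",[*g,100]).astype(int);print(u,v)
print("expect stud bar ends",[w2px("side",[g[0]+s*17*np.cos(np.radians(-13)),g[1]+s*17*np.sin(np.radians(-13)),86]).round(1) for s in(-1,1)])
c=cv2.resize(p[v-45:v+45,u-60:u+60],(800,600),interpolation=cv2.INTER_CUBIC)
cv2.imwrite("pics/s2c.png",c)
p=cv2.imread("pics/side0.png")
```

```text
51.09763481619174 [543.25263396 176.75946102 125.46492371] [ 0.98403043  0.23459596 -0.52538115] 8.4667
323 146
expect stud bar ends [array([316.8, 151.6]), array([330.2, 151.8])]
```

View pics/s2c.png

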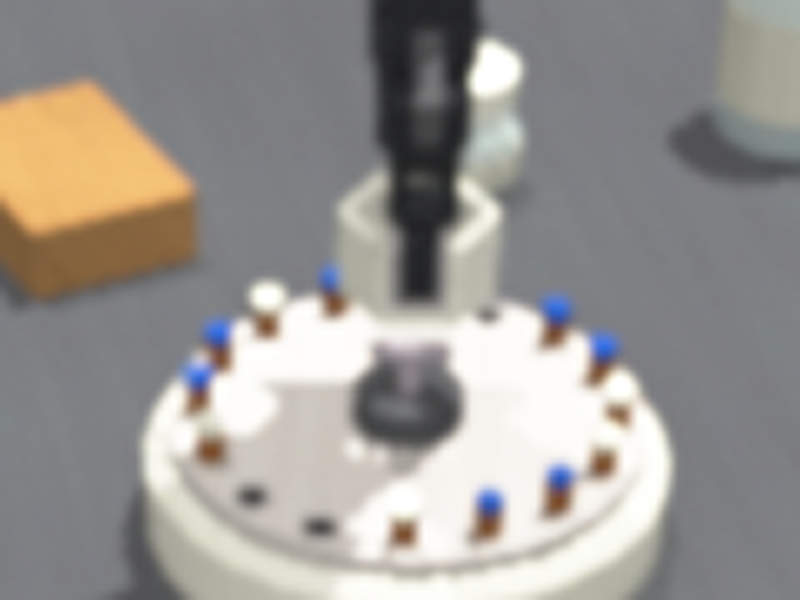

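The side view shows the nut level above the bar. The bar spans x 375–450 in the crop (centre about 412), the hub 353–463 and the nut 340–503 (centre about 421). I'll compare these with the projection, then lower under force watch.

Run:
```python
from h import *
s=800/120
g=[543.25,176.76]
f=lambda p:((w2px("side",p)-[263,101]+.5)*s-.5).round(0)
print("hub",f([*g,65]),"bar",f([*g,86]),"nut bot",f([*g,110]),"nut c",f([*g,127]),"nut top",f([*g,144]))
print("1mm x",f([g[0]+10,g[1],127])-f([*g,127]),"10mm y",f([g[0],g[1]+10,127])-f([*g,127]))
```

```text
hub [406. 389.] bar [407. 341.] nut bot [409. 286.] nut c [411. 246.] nut top [413. 204.]
1mm x [26. -3.] 10mm y [ -7. -14.]
```

Run:
```python
from h import *
a=np.radians(-13);ex=np.array([np.cos(a),np.sin(a)]);ey=np.array([-ex[1],ex[0]])
y=np.radians(77);b=np.array([542.9,177])-2.2*ex
robot.move_l([*b,112],velocity=80)
for i,(dx,dy) in enumerate([(0,0),(2,0),(-2,0),(0,2),(0,-2),(2,2),(-2,2),(2,-2),(-2,-2),(4,0),(-4,0)]):
    c=b+dx*ex+dy*ey
    if i: robot.move_l([*c,z+4],velocity=60)
    hit=robot.move_l([*c,81.5],velocity=35,threshold=8)
    z=t.current_tcp_pos()[2]
    print(dx,dy,hit,t.current_tcp_pos().round(1),t.current_force().round(1),t.current_torque().round(2),t.current_clock())
    if z<88: break
```

```text
0 0 False [541.  177.5  81.6] [-0.2  0.1 -1.2] [ 0.05 -0.03  0.  ] 9.8583
```

It went in on the first try. Now I'll find the seat, turn it a quarter and release.

Run:
```python
from h import *
p=t.current_tcp_pos()
print(robot.move_l([p[0],p[1],75],velocity=25,threshold=8));p=t.current_tcp_pos();print(p,t.current_force())
robot.move_l([p[0],p[1],p[2]+1],velocity=25)
q=np.array(t.current_qpos());print(q)
for k in range(1,7):
    r=q.copy();r[5]+=k*np.pi/12;robot.move_joints(r)
    print(t.current_force().round(1),t.current_torque().round(2),t.current_tcp_pos().round(1))
print(t.current_gripper_width(),np.degrees(t.current_qpos()[5]-q[5]),t.current_clock())
pic,d=camera("side");cv2.imwrite("pics/s3c.png",cv2.resize(pic[101:191,263:383],(800,600),interpolation=cv2.INTER_CUBIC))
```

```text
True
[541.15222075 177.58451968  81.2537423 ] [-0.36979126 -0.3051574   3.11650365]
[ 1.99415002e-01  1.88302633e-01 -6.10694848e-02  1.32378597e+00
 -1.13551984e-04  4.26246835e-01]
[ 0.3 -0.3 -0.8] [-0.01 -0.05  0.03] [540.8 177.5  81.6]
[ 0.3  1.3 -1. ] [-0.03  0.02  0.03] [541.  177.6  81.9]
[-0.2 -0.2 -0.5] [-0.01  0.05 -0.03] [541.1 177.6  82. ]
[ 0.8  0.2 -1.1] [0.01 0.01 0.03] [541.1 177.6  82.1]
[-0.1 -0.3 -1. ] [0.07 0.01 0.07] [541.1 177.6  82.1]
[-0.6 -0.2 -0.3] [-0.01  0.01 -0.01] [541.1 177.6  82.1]
51.33897040620722 89.6843183370553 12.4917
```

View pics/s3c.png

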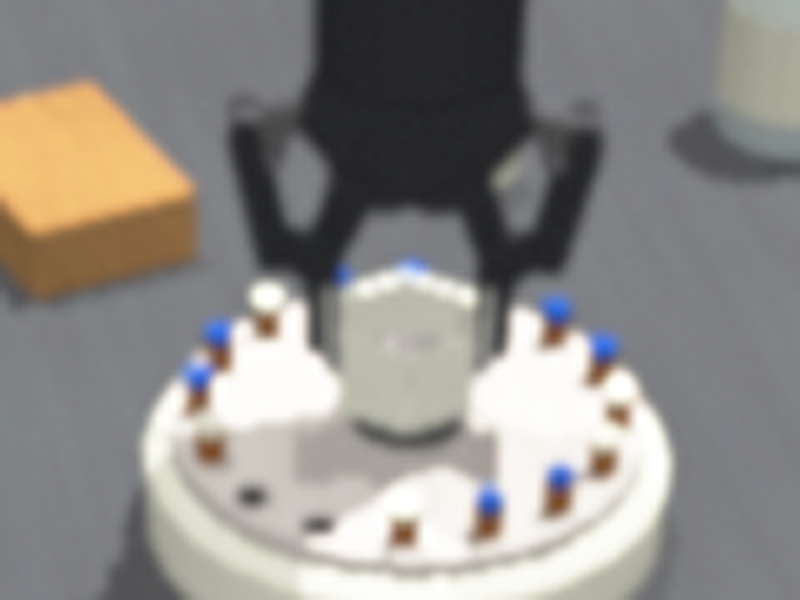

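The nut sits on the hub with its centre at about (408,350), in line with the stud, and it is turned a quarter. Next I'll do a small pull test, release it, retreat and check.

Run:
```python
from h import *
p=t.current_tcp_pos()
print("locked",robot.move_l([p[0],p[1],p[2]+8],velocity=25,threshold=8),t.current_tcp_pos())
robot.move_l([p[0],p[1],p[2]-3],velocity=25,threshold=6);print(t.current_tcp_pos())
robot.grip(75)
robot.move_l([p[0],p[1],200],velocity=120)
robot.move_to([350,-100,300],down(np.radians(90)))
robot.move_joints([1.009,0.048,0.099,1.622,0,1.443]);print(t.current_clock(),t.current_force())
pic,d=camera("side");a=cv2.resize(pic[101:191,263:353],(400,400),interpolation=cv2.INTER_CUBIC)
pt,d=camera("top");b=cv2.resize(pt[169:229,146:206],(400,400),interpolation=cv2.INTER_CUBIC)
cv2.imwrite("pics/f.png",np.hstack([a,b]))
```

```text
locked True [539.78630943 177.29895966  84.727707  ]
[540.66442647 177.48439846  81.4061832 ]
18.7917 [0.71675025 0.01898304 0.46915293]
```

View pics/f.png

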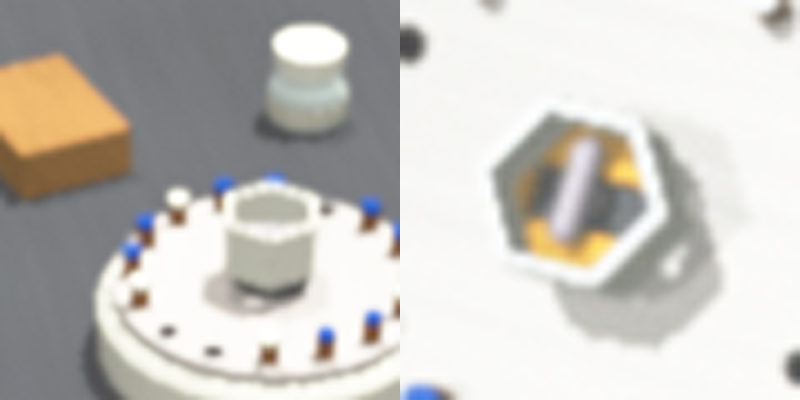

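The right half shows the bar at about (575,190) lying across the slot, roughly 90° off it. The nut is flat and centred on the hub, and the pull test stopped at 3–4 mm, so it's locked.

```bash
python3 -c "
from bench import robot
print(robot.finish_job())"
```

```text
the job is handed in; nothing more can be done
None
```

The white nut fits: it is seated on the stud and locked with a quarter turn, the blue nut and the bottle were never touched, and the job is handed in at about 19 s (no verdict was returned).

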